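Seat a phantom cartridge by feel and clamp it

ROBOT

A 6-joint arm with a two-finger parallel gripper is mounted at the origin on the work surface. World frame = base frame: x ahead of the robot, y to its left, z up, the work surface at z = 0. Lengths are in m, angles in degrees, forces in N, time in s.
With the tool pointing down it reaches from about 0.35 to 0.875 m from the base axis. Payload 4.2 kg.
Tool frame: the origin (TCP) lies midway between the tips of the shut fingers; the grasp point (between the pads) lies 19 mm behind it; z points along the fingers, y is the line along which they close (so a half turn about z gives the same grasp; the last joint's range is limited). The gripper opens to 87 mm and grips with 3 to 60 N. Pads are 19 mm wide; open, the fingers measure 117 mm over their backs; the gripper's body (75 mm by 190 mm) begins 51 mm behind the grasp point.
Start: joints at [-55.027, 22.042, 0.453, 0, -68.411, -14.817], TCP at [0.215, -0.587, 0.223] pointing down, gripper open.
Joint ranges: [-179.83, 179.83], [-69.29, 118.12], [-61.27, 80.66], [-181.25, 117.63], [-171.15, -9.14], [-177.46, 177.46]. Speed limits (degrees/s): [159.86, 159.86, 180, 180, 180, 180].

INTERFACE

Orientations are given as a 3x3 rotation matrix whose columns are the frame's x, y, z axes.
In Python, from cell import get_state, eyes, robot gives the robot as it stands. The module is installed in compiled form; this text tells all that it offers.
- The arm moves only by the shell command python3 -m inch 'ROWS' [FORCE]. ROWS is JSON, a list that holds one entry, the list of rows, each a list of 5 numbers: the opening, from 0 (shut) to 1 (fully open), then the shift along the tool's x, y, z in m, then the turn about the tool's z in rad. In form: [[[hand, dx, dy, dz, twist], ...]]. A call has 1 to 12 rows; each row is the pose to reach, as a shift and turn from the pose commanded when the call began, along the tool's axes at that moment; what a row does not reach only later rows make up. A row lasts 1/12 s, in which the tool goes at most 41.7 mm and 7.16 degrees, less where a joint would pass 70% of its speed; a pose out of reach is approached as far as the arm can. A call with a gripper value outside its range is refused whole. The fingers move at their own pace and stop on an object; FORCE is the grip in N (left out, the last holds). Time passes only in rows, so rows that repeat a pose let the fingers close. It gives the time, the measured TCP pose, the force, the opening and the grip force at its end, in the units of the state.
- get_state(): the state, without advancing time (a new reading comes with each control period).
- eyes.get_image(name): name is "side" or "top" or "wrist"; returns a dict with "pixels" (384x512x3 uint8, red, green, blue), "depth" (384x512 float32, m along the optical axis (not along the pixel's ray), 0 where there is no reading), "fx", "fy", "cx", "cy" (pixels), "R" (3x3) and "t" (3): a world point X has camera coordinates R X + t. Camera axes: x right, y down, z forward; pixel columns grow to the right and rows downward; lengths in m; the calibration is good to about 2 mm. A picture is of the moment at which its call begins.
- robot.hand_in(): hands the job in; it is judged then, once.
The state is a dict: "time": time; "joints": joint angles; "joint_velocities": joint speeds; "effort": joint torques, N m; "position": TCP position; "ee_rot": TCP orientation; "wrist_force": force on the tool from outside, world axes, zero at the start; "torque": the same for the moment, N m; "gripper_width": finger opening in m; "grasp_force": force on a finger pad.
Only numpy, scipy, OpenCV 4.12 (cv2) and the standard library are available. Lean on these libraries where they do the work, as an engineer would, in place of code of your own. Each camera call takes 0.05 s, during which the arm holds its last target. There are 200 camera calls.

TASK

Put the phantom cartridge foot-down into the fixture's white tray and, with the clamp still open, press it down until you feel the cartridge's foot stop firmly on the hidden seat below: the tray itself slides stiffly, so the first resistance is not the seat. Lean on it for a moment with clearly more than the tray's drag, but never hard enough to damage the seat (some 15 N in all is plenty). Then swing the hinged clamp over and press its rubber pad gently onto the top of the cartridge, let go, and leave the other things where they are.

Things in the scene. Friction and masses are not known exactly. Their poses are not given: they have to be found in the camera images.
- cartridge: Loose phantom cartridge, 0.12-0.18 kg, upright on its foot. From below, all centred: white foot 36 x 26 x 25 mm high, white plate 70 x 50 x 10 mm, beige block 44 x 24 x 30 mm high; 65 mm in all. Origin: centre of the foot's underside; z up, x along the 70 mm side. Same when turned half round. Grip the block across its 24 mm (along y), fingertips just above the plate (35 mm above the origin).
- nest: Aluminium base plate of the fixture, fixed on the table, 12 mm thick. Origin on the table straight below the middle of the tray; x along the tray's long side and towards the clamp's hinge, y along its short side. The cartridge goes in with its long side along x, either way round, centred on this origin.
- tray_top (a point): Fixed point in the middle of the tray, 82 mm above the table. The white tray's pocket is 73 x 53 mm with sloping rims 9 mm above the ledge that carries the cartridge's plate; the foot passes through. The ledge starts 78-82 mm above the table, slides down to 38 mm and stays where left (friction 9 N): pushing a cartridge down takes about 6 N while it slides. The cartridge's weight does not sink it.
- post_foot (a point): Fixed point at the foot of the steel seat post (24 x 18 mm) below the tray's middle, 12 mm above the table. The post's top is shimmed to an unmeasured height, 16 to 44 mm above the table, new each time. When the cartridge's foot lands on it the resistance rises sharply; only then is the cartridge home. Press with 14 to 18 N in all, for half a second; the post must never carry more than 25 N.
- clamp (a joint): Clamp angle, rad: 0 = arm level (closed, over the tray), growing as it is lifted, to 1.9 (leaning back past upright). Friction hinge, 0.3 N m: it stays where it is left. On a seated cartridge it closes at -0.22 to 0.18.
- clamp_hinge (a point): Point on the clamp's hinge axis, 95 mm from the nest's origin along the nest's +x and 117 mm above the table. The axis is parallel to the nest's y.
- clamp_bar (a point): Middle of the steel cross bar at the clamp's free end, 150 mm from the hinge: 12 mm diameter, 90 mm long, parallel to the nest's y. At angle a it is at 95 - 150 cos(a) mm along the nest's x and 117 + 150 sin(a) mm above the table. The arm (16 mm wide, 10 mm thick) meets it in the middle; 37 mm of bar are free on each side to pinch or push.
- clamp_pad: Black rubber roller under the clamp arm, 16 mm diameter, 16 mm long, 95 mm from the hinge and 17 mm below the arm's centre line; origin at its centre. It gives like a spring (1.5 N per mm, 10 mm travel) and comes down on the middle of the cartridge's block. It must never press with more than 25 N; pushing the bar down with 4 to 7 N after it touches is enough.
- gel_bottle: Bystander: white closed bottle, 52 mm diameter, 140 mm high; origin at the centre of its underside. Leave it alone.
- collar: Bystander: aluminium ring, 60 mm outer diameter, 18 mm high; origin at the centre of its underside. Leave it alone.
- driver: Bystander: screwdriver with a black handle lying on the table on the robot's right; origin at the middle of its underside, x towards the tip. Leave it alone.
Mind the look-alikes: they are no part of the job. What is shaped like the cartridge but blue is not meant.

How it is judged (in metres and radians):
On the way:
1. with the clamp still open, the cartridge sits upright in the tray and is pressed against the seat post with more than 4 N (contact force between cartridge and nest above 4 N and horizontal distance between cartridge and nest below 0.004 m and angle between the x axis of cartridge and the x axis of nest, either way round below 0.08 rad and angle between cartridge's own z axis and vertical below 0.06 rad and value of joint clamp above 0.5 rad), for 0.2 s.
At the end, for the whole second after the job is handed in: The cartridge stands upright in the tray (within 4 mm of its middle, 0.08 rad of its direction and 0.06 rad of upright), at rest, its foot bearing on the seat post (more than 0.3 N), and the clamp is closed (below 0.2 rad) with its pad pressing on the cartridge (more than 0.8 N) (contact force between cartridge and nest above 0.3 N and contact force between clamp_pad and cartridge above 0.8 N and horizontal distance between cartridge and nest below 0.004 m and angle between the x axis of cartridge and the x axis of nest, either way round below 0.08 rad and angle between cartridge's own z axis and vertical below 0.06 rad and value of joint clamp below 0.2 rad and linear speed of cartridge below 0.02 m/s); the robot touches nothing.
It fails at once if the seat post is loaded with more than 25 N (contact force between cartridge and nest above 25 N).
It fails at once if the clamp pad presses on the cartridge with more than 25 N (contact force between clamp_pad and cartridge above 25 N).
It fails at once if a bystander is moved by more than 30 mm (distance of any of gel_bottle, collar, driver from where it was at the start of the episode above 0.03 m).
It also fails if it takes over 72 s, if anything falls off the work surface, if the arm or the gripper's body presses on something with over 40 N, if the wrist force passes 120 N, or if a joint passes its speed limit or range.

## Working session

There is one attempt and no reset: what is moved stays moved. The work goes in short steps, Python scripts to look and compute and a shell command to move; the robot and the scene stay as the last step left them, time stands still between calls to the robot, and variables do not carry over. Pictures are saved under pics/ and viewed, at most 10 in all, crops included, and the job is handed in when it is done.

```bash
mkdir -p pics; python3 - <<'E'
from cell import get_state, eyes
import cv2,numpy as np
s=get_state();print({k:np.round(v,3).tolist() for k,v in s.items()})
ims=[]
for n in("top","side"):
    d=eyes.get_image(n);np.savez(f"pics/{n}0.npz",**d);ims.append(d["pixels"][...,::-1])
    print(n,d["fx"],d["cx"],d["cy"],np.round(d["R"],3).tolist(),np.round(d["t"],3))
    cv2.imwrite(f"pics/{n}0.png",ims[-1])
E
```

```text
{'time': 0.0, 'joints': [-55.028, 22.091, 0.379, -0.028, -68.412, -14.817], 'joint_velocities': [0.054, -0.006, 0.046, -0.036, 0.004, -0.139], 'effort': [0.001, -39.067, 18.74, 4.22, 0.011, -0.0], 'position': [0.215, -0.586, 0.221], 'ee_rot': [[-0.939, -0.344, -0.001], [-0.344, 0.939, 0.002], [0.0, 0.002, -1.0]], 'wrist_force': [0.155, -0.614, -0.182], 'torque': [-0.025, 0.017, 0.041], 'grasp_force': 0.0, 'gripper_width': 0.087}
top 378.607034531517 256.5985559299559 185.8075277019884 [[-0.028, -1.0, -0.009], [-0.991, 0.029, -0.13], [0.131, 0.006, -0.991]] [0.025 0.561 1.045]
side 433.5384107790753 253.56910484536928 189.7166387732059 [[-0.83, -0.557, -0.023], [-0.335, 0.531, -0.778], [0.446, -0.638, -0.627]] [0.47  0.275 0.771]
```

View pics/top0.png

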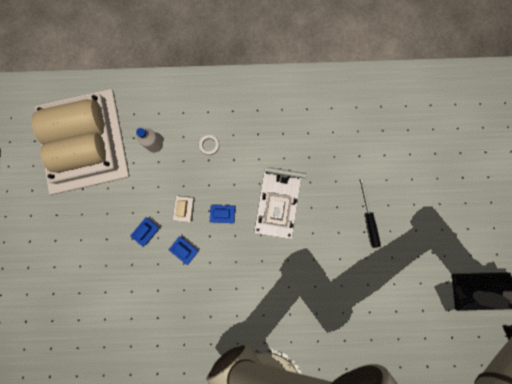

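View pics/side0.png

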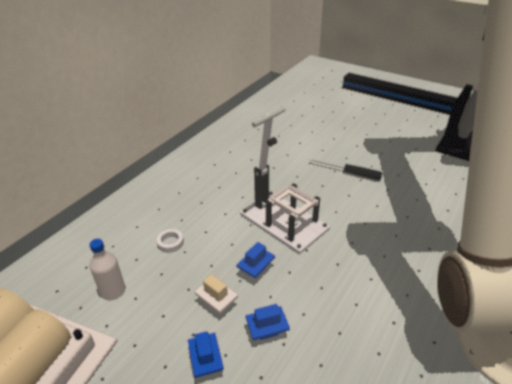

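The top view shows four cartridge-shaped parts. The one at (184,209) is white with a beige block; those at (222,214), (183,249) and (145,231) are blue. Only the first fits the description. The fixture is at (279,205), with its hinge on the far side and the clamp upright. The bottle is at (147,138), the collar at (208,145) and the driver at (371,225).

```bash
cat > h.py <<'E'
import numpy as np,cv2
def ray(d,uv,z):
    uv=np.atleast_2d(np.asarray(uv,float));R,t=np.array(d["R"]),np.array(d["t"])
    C=-R.T@t
    v=np.c_[(uv[:,0]-d["cx"])/d["fx"],(uv[:,1]-d["cy"])/d["fy"],np.ones(len(uv))]@R
    return C+v*((z-C[2])/v[:,2])[:,None]
def cloud(d):
    D=np.asarray(d["depth"],float);v,u=np.indices(D.shape)
    P=np.stack([(u-d["cx"])/d["fx"]*D,(v-d["cy"])/d["fy"]*D,D],-1)
    P=(P-np.array(d["t"]))@np.array(d["R"]);P[D<=0]=np.nan
    return P
def rect(P):
    (c,(w,h),a)=cv2.minAreaRect(np.asarray(P[:,:2]*1000,np.float32))
    if w<h:w,h,a=h,w,a+90
    return np.round(c,1),round(w,1),round(h,1),round((a+90)%180-90,1)
E
python3 - <<'E'
from h import *
d=dict(np.load("pics/top0.npz"));im=d["pixels"]
P=cloud(d);hsv=cv2.cvtColor(im,cv2.COLOR_RGB2HSV)
v,u=np.indices(im.shape[:2])
def near(c,r):return np.hypot(u-c[0],v-c[1])<r
print("cart cols",im[209,184],im[200,186],im[190,184], "tray",im[200,270])
m=near((184,209),16)
for lo,hi,nm in((.022,.048,"plate"),(.055,.08,"block")):
    q=P[m&(P[...,2]>lo)&(P[...,2]<hi)];print(nm,len(q),np.median(q[:,2]),rect(q) if len(q)>4 else 0)
b=m&(hsv[...,1]>70)&(hsv[...,0]<35);q=np.argwhere(b)[:,::-1];print("beige",len(q),rect(ray(d,q,.065)))
w=m&(im.min(-1)>175)|b;q=np.argwhere(w)[:,::-1];print("white",len(q),rect(ray(d,q,.035)))
m=near((279,205),42)
for lo,hi,nm in((.008,.018,"base"),(.07,.1,"tray")):
    q=P[m&(P[...,2]>lo)&(P[...,2]<hi)&(v>188 if nm=="tray" else True)];print(nm,len(q),np.median(q[:,2]),rect(q))
for n,uv in(("bar",(287,173)),("collar",(208,145)),("bottle",(147,138)),("driver",(371,225))):
    print(n,np.round(np.nanmedian(P[uv[1]-2:uv[1]+3,uv[0]-2:uv[0]+3].reshape(-1,3),0),3))
c=cv2.resize(im[120:260,125:325,::-1],None,fx=4,fy=4,interpolation=cv2.INTER_CUBIC);cv2.imwrite("pics/crop1.png",c)
E
```

```text
cart cols [174 152 115] [157 145 131] [160 159 143] tray [206 190 177]
plate 282 0.03502696923269153 (array([503.7, 222. ]), 70.0, 51.3, -6.7)
block 143 0.06450306061156785 (array([503.5, 221.5]), 43.8, 24.4, -7.6)
beige 135 (array([502.6, 219.1]), 41.0, 24.8, -7.4)
white 286 (array([502.2, 222.1]), 64.9, 46.8, -7.5)
base 1528 0.012060687632830054 (array([512.8, -50.4]), 188.0, 109.9, -11.0)
tray 648 0.08249640214061782 (array([489.2, -45.8]), 95.4, 86.7, 79.2)
bar [ 0.56  -0.063  0.27 ]
collar [0.694 0.151 0.001]
bottle [0.693 0.303 0.105]
driver [ 0.442 -0.313  0.024]
```

View pics/crop1.png

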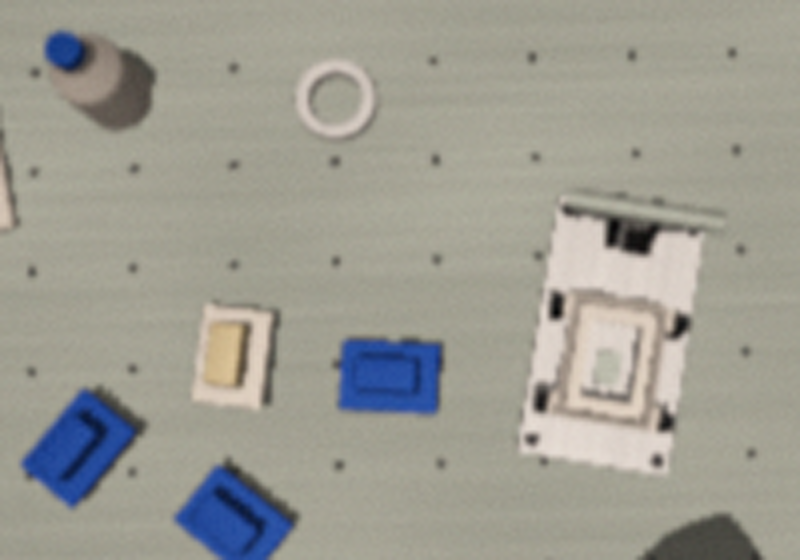

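The crop confirms it: beige block on a white plate at crop (228,354), the only non-blue one. The clamp bar is at crop (645,210). I'll go over the fixture first and use the wrist camera to refine its pose.

```bash
python3 -m inch '[[[1,-0.12,0.145,-0.03,0.2],[1,-0.355,0.43,-0.08,0.54],[1,-0.355,0.43,-0.08,0.54],[1,-0.355,0.43,-0.08,0.54],[1,-0.355,0.43,-0.08,0.54],[1,-0.355,0.43,-0.08,0.54],[1,-0.355,0.43,-0.08,0.54],[1,-0.355,0.43,-0.08,0.54],[1,-0.355,0.43,-0.08,0.54],[1,-0.355,0.43,-0.08,0.54],[1,-0.355,0.43,-0.08,0.54],[1,-0.355,0.43,-0.08,0.54]]]'
python3 -m inch '[[[1,0,0,0,0],[1,0,0,0,0]]]'
python3 - <<'E'
from cell import get_state, eyes
from h import *
s=get_state();print(np.round(s["joints"],1),np.round(s["position"],4),np.round(s["ee_rot"],3).tolist())
d=eyes.get_image("wrist");np.savez("pics/w1.npz",**d);cv2.imwrite("pics/w1.png",d["pixels"][...,::-1])
R,t=np.array(d["R"]),np.array(d["t"]);C=-R.T@t
print("cam in tool",np.array(s["ee_rot"]).T@(C-s["position"]),R.round(2).tolist(),d["fx"])
P=cloud(d);Z=P[...,2]
for lo,hi in((.008,.018),(.08,.1)):
    q=P[(Z>lo)&(Z<hi)];print(len(q),np.median(q[:,2]),rect(q))
E
```

```text
time: 1.1
position: [0.377, -0.1247, 0.2929]
ee_rot: [[-0.982, 0.187, 0.0], [0.187, 0.982, 0.0], [-0.0, 0.0, -1.0]]
wrist_force: [1.3, -0.7, -0.2]
gripper_width: 0.0871
grasp_force: 0.0
time: 1.27
position: [0.3779, -0.1246, 0.2928]
ee_rot: [[-0.983, 0.182, 0.0], [0.182, 0.983, 0.0], [-0.0, 0.0, -1.0]]
wrist_force: [-0.5, -0.7, 0.1]
gripper_width: 0.087
grasp_force: 0.0
[   5.4   -3.9  -21.1   -0.   -72.7 -105.9] [ 0.3779 -0.1246  0.2928] [[-0.983, 0.182, 0.0], [0.182, 0.983, 0.0], [-0.0, 0.0, -1.0]]
cam in tool [ 0.08046349  0.00081442 -0.1619463 ] [[0.18, 0.98, -0.0], [0.94, -0.17, 0.29], [0.29, -0.05, -0.96]] 333.47702781412437
4706 0.011834154285324666 (array([493.9, -70.6]), 554.8, 158.4, 81.4)
1733 0.08478983339497556 (array([520.7, -54.3]), 149.8, 95.5, -11.6)
```

View pics/w1.png

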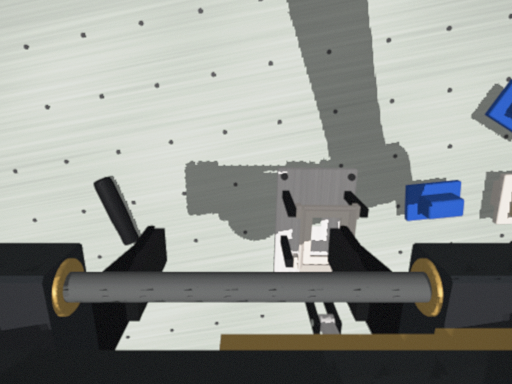

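The wrist view shows the fixture at about (315,225), partly hidden by the fingers at rows 230 and below. I'll shift over for a clear view.

```bash
python3 -m inch '[[[1,-0.075,0.09,-0.03,0],[1,-0.085,0.09,-0.03,0],[1,-0.085,0.09,-0.03,0],[1,-0.085,0.09,-0.03,0],[1,-0.085,0.09,-0.03,0],[1,-0.085,0.09,-0.03,0]]]' | head -2
python3 - <<'E'
from cell import get_state, eyes
from h import *
d=eyes.get_image("wrist");np.savez("pics/w2.npz",**d);im=d["pixels"];cv2.imwrite("pics/w2.png",im[...,::-1])
P=cloud(d);Z=P[...,2];v,u=np.indices(Z.shape)
s=get_state();print(np.round(s["position"],4))
near=np.hypot(P[...,0]-.49,P[...,1]+.047)<.08
for lo,hi in((.008,.018),(.015,.07),(.076,.084),(.084,.1)):
    q=P[near&(Z>lo)&(Z<hi)];print(lo,len(q),np.median(q[:,2]),rect(q))
E
```

```text
time: 1.82
position: [0.477, -0.0555, 0.3215]
[ 0.4766 -0.0557  0.3218]
0.008 4020 0.011973200732731115 (array([494.7, -48.4]), 149.0, 109.9, -10.9)
0.015 512 0.017828435540774096 (array([475.6, -44.6]), 100.1, 99.7, 79.0)
0.076 1865 0.08011218354096433 (array([489.9, -47.4]), 95.9, 83.9, 78.9)
0.084 1295 0.08772957873754922 (array([490.1, -47.5]), 95.4, 85.1, 79.2)
```

View pics/w2.png

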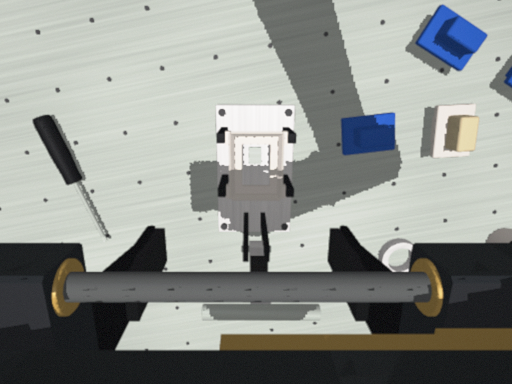

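The whole fixture is in view: the tray is at (256,158) and its posts at (223,135), (288,135), (222,185) and (288,185). The clamp arm is at (257,240) and the bar at (260,312). I'll refine the tray centre and the clamp angle from depth.

```bash
python3 - <<'E'
from h import *
d=dict(np.load("pics/w2.npz"));P=cloud(d);im=d["pixels"]
a=np.radians(-11);c0=np.array([.490,-.0474])
ex=np.array([np.cos(a),np.sin(a)]);ey=np.array([-ex[1],ex[0]])
X=((P[...,:2]-c0)@ex)*1000;Y=((P[...,:2]-c0)@ey)*1000;Z=P[...,2]*1000
for y0 in(-8,0,8):
    m=(abs(Y-y0)<1.5)&(abs(X)<60)&(Z<100);i=np.argsort(X[m]);print("alongX y",y0,[(round(x),round(z)) for x,z in zip(X[m][i],Z[m][i])][::3])
for x0 in(-20,0,15):
    m=(abs(X-x0)<1.5)&(abs(Y)<55)&(Z<100);i=np.argsort(Y[m]);print("alongY x",x0,[(round(x),round(z)) for x,z in zip(Y[m][i],Z[m][i])][::3])
for n,lo in(("z>86",86),):
    m=(Z>86)&(Z<95)&(abs(Y)<15)&(abs(X)<60);print("X outer rim",X[m].min(),X[m].max(),"inner",X[m&(X<0)].max(),X[m&(X>0)].min())
    m=(Z>86)&(Z<95)&(abs(X)<20)&(abs(Y)<60);print("Y outer rim",Y[m].min(),Y[m].max(),"inner",Y[m&(Y<0)].max(),Y[m&(Y>0)].min())
t=dict(np.load("pics/top0.npz"));Q=cloud(t)
for D in(P,Q):
    x=((D[...,:2]-c0)@ex)*1000;y=((D[...,:2]-c0)@ey)*1000
    m=(D[...,2]>.24)&(D[...,2]<.29)&(x>20)&(x<140)&(abs(y)<50)
    if m.sum(): print("bar",m.sum(),np.round([x[m].min(),np.median(x[m]),x[m].max(),y[m].min(),y[m].max(),np.median(D[...,2][m])],3))
E
```

```text
alongX y -8 [(-59, 12), (-57, 12), (-55, 13), (-53, 11), (-51, 12), (-49, 11), (-47, 12), (-45, 12), (-43, 12), (-42, 88), (-41, 89), (-41, 88), (-40, 14), (-39, 87), (-38, 12), (-37, 84), (-37, 11), (-35, 80), (-34, 81), (-34, 80), (-33, 79), (-32, 80), (-30, 80), (-29, 80), (-28, 80), (-27, 80), (-14, 12), (-12, 14), (-11, 17), (-8, 17), (-7, 17), (-4, 18), (-2, 15), (0, 18), (2, 16), (5, 16), (6, 16), (9, 18), (11, 17), (15, 12), (16, 11), (19, 12), (21, 12), (23, 12), (25, 11), (26, 12), (27, 74), (28, 79), (29, 79), (31, 80), (31, 12), (33, 11), (33, 80), (34, 80), (35, 13), (36, 82), (37, 12), (38, 87), (38, 88), (40, 88), (41, 10), (41, 14), (42, 88)]
alongX y 0 [(-59, 12), (-57, 11), (-55, 12), (-53, 12), (-51, 12), (-49, 12), (-47, 12), (-45, 12), (-43, 12), (-42, 89), (-41, 89), (-40, 88), (-39, 87), (-38, 12), (-37, 84), (-36, 12), (-34, 11), (-34, 10), (-32, 80), (-30, 80), (-28, 81), (-27, 79), (-13, 12), (-12, 14), (-10, 17), (-8, 16), (-5, 17), (-4, 16), (-1, 17), (0, 18), (3, 18), (5, 17), (7, 18), (9, 16), (12, 18), (14, 13), (18, 10), (21, 12), (22, 12), (25, 13), (
[... 1914 characters left out ...]
, (-25, 79), (-24, 81), (-21, 80), (-19, 79), (-18, 80), (-16, 11), (-15, 13), (-12, 11), (-10, 12), (-7, 11), (-6, 12), (-3, 12), (-2, 11), (1, 14), (4, 11), (6, 10), (9, 12), (10, 13), (13, 13), (14, 12), (17, 12), (18, 77), (19, 80), (20, 81), (20, 13), (22, 12), (22, 79), (24, 79), (25, 79), (27, 84), (28, 86), (29, 86), (32, 89), (42, 13), (43, 10), (46, 13), (48, 12), (50, 13), (52, 12)]
X outer rim -42.4496942359379 42.32700832236621 inner -38.445439154360486 37.421878787630014
Y outer rim -33.106889769432506 33.35081984518448 inner -27.392696131747236 27.71853427270301
bar 2027 [ 66.334  69.931  78.302 -44.648  45.269   0.27 ]
bar 212 [ 66.113  71.378  77.951 -43.431  45.604   0.27 ]
```

```bash
cat >> h.py <<'E'
def go(xy,z,yaw):
    "rows: shift in tool axes and twist to put tcp at xy,z with tool y at yaw+90 deg (world)"
    from cell import get_state
    s=get_state();R=np.array(s["ee_rot"]);dl=R.T@(np.array([*xy,z])-s["position"])
    cur=np.degrees(np.arctan2(R[1,1],R[0,1]))
    tw=-((yaw+90-cur+90)%180-90)
    print("tool shift",np.round(dl,4),"twist rad",round(np.radians(tw),4),"j",np.round(s["joints"],0))
E
python3 - <<'E'
from h import *
d=dict(np.load("pics/w2.npz"));P=cloud(d);Z=P[...,2]
m=np.hypot(P[...,0]-.5036,P[...,1]-.222)<.05
for lo,hi in((.028,.042),(.058,.072)):
    q=P[m&(Z>lo)&(Z<hi)];print(len(q),np.median(q[:,2]),rect(q))
m=np.hypot(P[...,0]-.49,P[...,1]+.047)<.07
q=P[m&(Z>.092)&(Z<.2)];print("posts",len(q),np.percentile(q[:,2],[50,99]) if len(q) else 0)
go((.5036,.2215),.20,-7.2)
E
```

```text
1235 0.03452196601985008 (array([504.5, 219.2]), 70.4, 51.5, -9.3)
744 0.06431280786659066 (array([504.5, 219.6]), 43.6, 25.2, -7.9)
posts 0 0
tool shift [0.0258 0.2774 0.1217] twist rad -0.0652 j [  13.    4.   -9.   -0.  -77. -114.]
```

```bash
python3 -m inch '[[[1,0.025,0.276,0.08,-0.055],[1,0.025,0.276,0.16,-0.055],[1,0.025,0.276,0.2,-0.055],[1,0.025,0.276,0.2,-0.055],[1,0.025,0.276,0.2,-0.055],[1,0.025,0.276,0.2,-0.055],[1,0.025,0.276,0.2,-0.055],[1,0.025,0.276,0.2,-0.055],[1,0.025,0.276,0.2,-0.055],[1,0.025,0.276,0.2,-0.055],[1,0.025,0.276,0.2,-0.055],[1,0.025,0.276,0.2,-0.055]]]' | head -2
python3 - <<'E'
from h import *
go((.5041,.2206),.037,-8)
E
```

```text
time: 2.87
position: [0.5052, 0.2203, 0.1241]
tool shift [0.0012 0.0001 0.0871] twist rad 0.0049 j [  40.   20.  -18.    0.  -52. -138.]
```

```bash
python3 -m inch '[[[1,0.001,0,0.04,0.005],[1,0.001,0,0.07,0.005],[1,0.001,0,0.087,0.005],[1,0.001,0,0.087,0.005],[0.1,0.001,0,0.087,0.005],[0.1,0.001,0,0.087,0.005],[0.1,0.001,0,0.087,0.005],[0.1,0.001,0,0.087,0.005],[0.1,0.001,0,0.087,0.005],[0.1,0.001,0,0.087,0.005],[0.1,0.001,0,0.087,0.005],[0.1,0.001,0,0.087,0.005]]]' 40; python3 -m inch '[[[0.1,0,0,0,0],[0.1,0,0,0,0]]]'
```

```text
time: 3.87
position: [0.5038, 0.2219, 0.0358]
ee_rot: [[-0.99, 0.138, 0.0], [0.138, 0.99, 0.0], [-0.0, 0.0, -1.0]]
wrist_force: [0.3, 0.6, -0.5]
gripper_width: 0.0415
grasp_force: 0.0
time: 4.03
position: [0.5037, 0.2218, 0.0356]
ee_rot: [[-0.99, 0.138, -0.0], [0.138, 0.99, -0.0], [0.0, -0.0, -1.0]]
wrist_force: [0.3, 0.2, -0.0]
gripper_width: 0.0283
grasp_force: 0.0
```

```bash
python3 -m inch '[[[0.1,0,0,-0.001,0],[0.1,0,0,-0.001,0],[0.1,0,0,-0.001,0],[0.1,0,0,-0.001,0],[0.1,0,0,-0.001,0]]]' 40; python3 -m inch '[[[0.1,0,0,-0.03,0],[0.1,0,0,-0.06,0],[0.1,0,0,-0.1,0],[0.1,0,0,-0.12,0],[0.1,0,0,-0.12,0],[0.1,0,0,-0.12,0],[0.1,0,0,-0.12,0]]]'
python3 - <<'E'
from h import *
go((.49,-.0474),.16,-11)
E
```

```text
time: 4.45
position: [0.5036, 0.2217, 0.0364]
ee_rot: [[-0.99, 0.138, -0.0], [0.138, 0.99, -0.0], [0.0, -0.0, -1.0]]
wrist_force: [0.1, 0.3, -1.4]
gripper_width: 0.0234
grasp_force: 39.8
time: 5.03
position: [0.5027, 0.2212, 0.1554]
ee_rot: [[-0.99, 0.138, -0.002], [0.138, 0.99, -0.001], [0.002, -0.001, -1.0]]
wrist_force: [0.9, 0.3, -2.4]
gripper_width: 0.0237
grasp_force: 39.8
tool shift [-0.0245 -0.2678 -0.0043] twist rad 0.0533 j [  41.   18.  -16.   -0.  -56. -139.]
```

```bash
python3 -m inch '[[[0.1,-0.015,-0.04,-0.005,0.02],[0.1,-0.0245,-0.268,-0.005,0.053],[0.1,-0.0245,-0.268,-0.005,0.053],[0.1,-0.0245,-0.268,-0.005,0.053],[0.1,-0.0245,-0.268,-0.005,0.053],[0.1,-0.0245,-0.268,-0.005,0.053],[0.1,-0.0245,-0.268,-0.005,0.053],[0.1,-0.0245,-0.268,-0.005,0.053],[0.1,-0.0245,-0.268,-0.005,0.053],[0.1,-0.0245,-0.268,-0.005,0.053],[0.1,-0.0245,-0.268,-0.005,0.053],[0.1,-0.0245,-0.268,-0.005,0.053]]]' | head -2
python3 - <<'E'
from h import *
from cell import eyes,get_state
print(get_state()["wrist_force"])
go((.49,-.0474),.101,-11)
d=eyes.get_image("wrist");P=cloud(d);Z=P[...,2];im=d["pixels"]
a=np.radians(-11);ex=np.array([np.cos(a),np.sin(a)]);ey=np.array([-ex[1],ex[0]])
s=get_state();D=P[...,:2]-s["position"][:2]
X=D@ex*1000;Y=D@ey*1000
m=(abs(X)<60)&(abs(Y)<50)&(Z>.100)&(Z<.170)
print(m.sum())
for lo in range(100,170,10):
    k=m&(Z>lo/1e3)&(Z<=lo/1e3+.01)
    if k.sum()>5: print(lo,k.sum(),np.round([X[k].min(),X[k].max(),Y[k].min(),Y[k].max()],1))
cv2.imwrite("pics/w3.png",im[...,::-1])
E
```

```text
time: 6.03
position: [0.4911, -0.0461, 0.1611]
[ 0.28095655 -0.60386453 -2.11295739]
tool shift [ 0.0008 -0.0015  0.0601] twist rad 0.0024 j [  14.   13.  -23.   -0.  -55. -114.]
4224
150 1862 [-34.4   0.6 -25.   25.3]
160 2362 [-33.8  -0.6 -24.5  24.5]
```

View pics/w3.png

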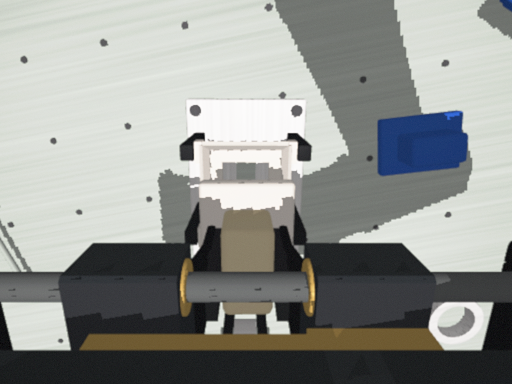

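The cartridge hangs level in the grip at (247,215), centred over the tray, with its near edge at X=-34 and its sides at Y=±25 mm. Now I lower it.

```bash
python3 -m inch '[[[0.1,0.001,-0.0013,0.02,0.002],[0.1,0.001,-0.0013,0.04,0.002],[0.1,0.001,-0.0013,0.05,0.002],[0.1,0.001,-0.0013,0.054,0.002],[0.1,0.001,-0.0013,0.054,0.002],[0.1,0.001,-0.0013,0.054,0.002],[0.1,0.001,-0.0013,0.054,0.002]]]'
python3 - <<'E'
from h import *
go((.49,-.0474),.0915,-11)
E
```

```text
time: 6.67
position: [0.4907, -0.0477, 0.1086]
ee_rot: [[-0.982, 0.191, 0.002], [0.191, 0.982, 0.0], [-0.002, 0.001, -1.0]]
wrist_force: [-0.2, -0.6, -0.2]
gripper_width: 0.0239
grasp_force: 39.8
tool shift [0.0008 0.0002 0.0171] twist rad -0.0005 j [  13.   16.  -27.    0.  -47. -114.]
```

```bash
python3 -m inch '[[[0.1,0.0005,0,0.004,0],[0.1,0.0005,0,0.008,0],[0.1,0.0005,0,0.012,0],[0.1,0.0005,0,0.014,0],[0.1,0.0005,0,0.016,0],[0.1,0.0005,0,0.016,0]]]'
python3 -m inch '[[[0.1,0,0,0.002,0],[0.1,0,0,0.004,0],[0.1,0,0,0.006,0],[0.1,0,0,0.006,0]]]'
```

```text
time: 7.17
position: [0.4891, -0.0481, 0.0912]
ee_rot: [[-0.981, 0.192, -0.001], [0.192, 0.981, -0.0], [0.001, -0.0, -1.0]]
wrist_force: [0.5, 0.9, -1.1]
gripper_width: 0.0239
grasp_force: 39.8
time: 7.5
position: [0.4895, -0.0481, 0.0864]
ee_rot: [[-0.981, 0.192, 0.0], [0.192, 0.981, -0.0], [-0.0, -0.0, -1.0]]
wrist_force: [-1.7, 0.8, 2.9]
gripper_width: 0.0239
grasp_force: 39.8
```

The tray is now sliding. The post top measured about 17 mm, so the seat should be near TCP z ≈ 0.0535. I'll slide to just above that and then step in small moves.

```bash
python3 -m inch '[[[0.1,0,0,0.003,0],[0.1,0,0,0.006,0],[0.1,0,0,0.009,0],[0.1,0,0,0.012,0],[0.1,0,0,0.015,0],[0.1,0,0,0.017,0],[0.1,0,0,0.019,0],[0.1,0,0,0.021,0],[0.1,0,0,0.023,0],[0.1,0,0,0.024,0]]]'; python3 -m inch '[[[0.1,0,0,0.001,0],[0.1,0,0,0.002,0],[0.1,0,0,0.003,0],[0.1,0,0,0.003,0]]]'
```

```text
time: 8.33
position: [0.4895, -0.0481, 0.0624]
ee_rot: [[-0.981, 0.192, 0.0], [0.192, 0.981, -0.0], [-0.0, -0.0, -1.0]]
wrist_force: [-3.0, 0.4, 6.0]
gripper_width: 0.0236
grasp_force: 39.8
time: 8.67
position: [0.4895, -0.0481, 0.0594]
ee_rot: [[-0.981, 0.192, 0.0], [0.192, 0.981, -0.0], [-0.0, -0.0, -1.0]]
wrist_force: [-1.7, -0.4, 4.7]
gripper_width: 0.0239
grasp_force: 39.8
```

```bash
python3 -m inch '[[[0.1,0,0,0.001,0],[0.1,0,0,0.002,0],[0.1,0,0,0.002,0]]]'|sed -n '2p;4p'; python3 -m inch '[[[0.1,0,0,0.001,0],[0.1,0,0,0.002,0],[0.1,0,0,0.002,0]]]'|sed -n '2p;4p'
```

```text
position: [0.4896, -0.0481, 0.0574]
wrist_force: [-2.1, 0.0, 4.8]
position: [0.4895, -0.0481, 0.0554]
wrist_force: [-2.4, -1.1, 5.5]
```

```bash
python3 -m inch '[[[0.1,0,0,0.0005,0],[0.1,0,0,0.001,0],[0.1,0,0,0.001,0]]]'|sed -n '2p;4p'
```

```text
position: [0.4896, -0.0481, 0.0545]
wrist_force: [-2.2, -0.5, 6.0]
```

```bash
python3 -m inch '[[[0.1,0,0,0.0005,0],[0.1,0,0,0.001,0],[0.1,0,0,0.001,0]]]'|sed -n '2p;4p'
```

```text
position: [0.4895, -0.0481, 0.0535]
wrist_force: [-2.0, 0.2, 5.5]
```

```bash
python3 -m inch '[[[0.1,0,0,0.0003,0],[0.1,0,0,0.0006,0],[0.1,0,0,0.0006,0]]]'|sed -n '2p;4p'
```

```text
position: [0.4895, -0.0481, 0.053]
wrist_force: [-2.0, -0.6, 6.6]
```

```bash
python3 -m inch '[[[0.1,0,0,0.0003,0],[0.1,0,0,0.0006,0],[0.1,0,0,0.0006,0]]]'|sed -n '2p;4p'
```

```text
position: [0.4896, -0.0481, 0.053]
wrist_force: [-4.1, -1.3, 10.7]
```

Force rises sharply at z=0.053 while the position holds, so this is the seat. Leaning in carefully.

```bash
python3 -m inch '[[[0.1,0,0,0.0002,0],[0.1,0,0,0.0004,0],[0.1,0,0,0.0004,0]]]'|sed -n '2p;4p'
```

```text
position: [0.4896, -0.0482, 0.0529]
wrist_force: [-5.4, 0.8, 13.1]
```

```bash
python3 -m inch '[[[0.1,0,0,0.0003,0],[0.1,0,0,0.0003,0],[0.1,0,0,0.0003,0]]]'|sed -n '2p;4p'; python3 -m inch '[[[0.1,0,0,0,0],[0.1,0,0,0,0],[0.1,0,0,0,0],[0.1,0,0,0,0],[0.1,0,0,0,0],[0.1,0,0,0,0]]]'|sed -n '2p;4p'
```

```text
position: [0.4896, -0.0481, 0.0529]
wrist_force: [-6.6, 0.6, 15.1]
position: [0.4896, -0.0481, 0.0529]
wrist_force: [-5.7, 0.5, 15.5]
```

The seat holds firm at about 15 N for 0.75 s. Now I relax, open the fingers and rise.

```bash
python3 -m inch '[[[0.1,0,0,-0.0008,0],[0.1,0,0,-0.0015,0],[0.55,0,0,-0.0015,0],[0.55,0,0,-0.0015,0],[0.55,0,0,-0.0015,0],[0.55,0,0,-0.0015,0],[0.55,0,0,-0.0015,0],[0.55,0,0,-0.0015,0]]]'; python3 -m inch '[[[0.55,0,0,-0.01,0],[0.55,0,0,-0.03,0],[0.55,0,0,-0.06,0],[0.55,0.01,0,-0.1,0],[0.55,0.03,0,-0.13,0],[0.55,0.06,0,-0.17,0],[0.55,0.06,0,-0.2,0],[0.55,0.06,0,-0.2,0],[0.55,0.06,0,-0.2,0],[0.55,0.06,0,-0.2,0]]]'
python3 - <<'E'
from h import *
from cell import eyes,get_state
d=eyes.get_image("wrist");t=eyes.get_image("top");cv2.imwrite("pics/w4.png",d["pixels"][...,::-1])
a=np.radians(-11);ex=np.array([np.cos(a),np.sin(a)]);ey=np.array([-ex[1],ex[0]]);c0=np.array([.49,-.0474])
for im in(d,t):
    P=cloud(im);Z=P[...,2];X=(P[...,:2]-c0)@ex*1000;Y=(P[...,:2]-c0)@ey*1000
    for nm,lo,hi,mx in(("block",.073,.095,(30,20)),("plate",.046,.058,(37,27)),("bar",.22,.29,(140,50))):
        m=(Z>lo)&(Z<hi)&(abs(X)<mx[0])&(abs(Y)<mx[1])
        if nm=="bar":m&=X>40
        if m.sum()>5: print(nm,m.sum(),np.median(Z[m]).round(4),np.round([X[m].min(),X[m].max(),Y[m].min(),Y[m].max(),np.median(X[m])],1),rect(P[m]))
go((.49,-.0474),.25,-11)
E
```

```text
time: 11.83
position: [0.4904, -0.0478, 0.0526]
ee_rot: [[-0.981, 0.192, 0.002], [0.192, 0.981, 0.0], [-0.002, 0.001, -1.0]]
wrist_force: [0.8, 1.9, 4.1]
gripper_width: 0.0466
grasp_force: 2.1
time: 12.67
position: [0.4295, -0.0366, 0.2513]
ee_rot: [[-0.981, 0.193, -0.002], [0.193, 0.981, 0.0], [0.002, -0.0, -1.0]]
wrist_force: [-0.7, 0.8, -1.7]
gripper_width: 0.0481
grasp_force: 0.0
block 865 0.0818 [-21.6  22.3 -12.6  10.5  -1.7] (array([490.2, -48.4]), 43.9, 23.0, -11.4)
plate 1545 0.0519 [-37.   36.3 -27.   27.  -11.7] (array([489.6, -47.4]), 73.2, 53.9, -11.2)
plate 29 0.0524 [18.7 37.   3.6 24.8 30.9] (array([524.5, -36.9]), 26.9, 13.0, -64.9)
bar 211 0.2699 [ 66.   78.  -43.5  45.6  71.4] (array([560.9, -60.1]), 89.2, 11.9, 78.9)
tool shift [-0.0614  0.0012  0.0003] twist rad -0.0018 j [  17.    2.  -22.   -0.  -67. -118.]
```

View pics/w4.png

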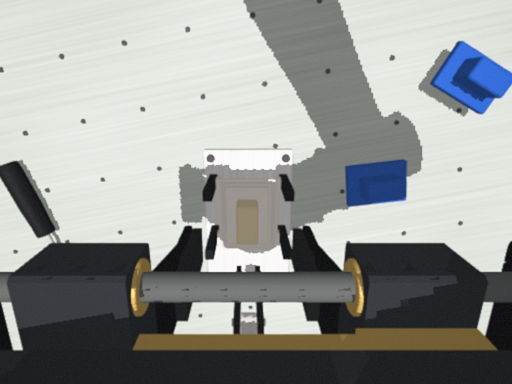

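The cartridge is seated: block top at 82 mm, centre within 1 mm of the nest, yaw −11°. The cartridge appears at (245,215), with the clamp still upright. Next I close the fingers, cross over the bar and come down behind it.

```bash
python3 -m inch '[[[0,0,0,-0.03,0],[0,0,0.001,-0.055,0],[0,-0.04,0.001,-0.055,0],[0,-0.08,0.001,-0.055,0],[0,-0.12,0.001,-0.055,0],[0,-0.16,0.001,-0.055,0],[0,-0.16,0.001,-0.055,0],[0,-0.16,0.001,-0.055,0],[0,-0.16,0.001,-0.055,0],[0,-0.16,0.001,-0.055,0]]]'
python3 - <<'E'
from h import *
from cell import get_state
a=np.radians(-11);ex=np.array([np.cos(a),np.sin(a)]);s=get_state()
v=s["position"][:2]-np.array([.49,-.0474]);print("nest X,Y",v@ex,v@[-ex[1],ex[0]],s["position"][2],s["joints"].round(0) if hasattr(s["joints"],"round") else s["joints"])
E
```

```text
time: 13.6
position: [0.5868, -0.0662, 0.3069]
ee_rot: [[-0.981, 0.192, -0.001], [0.192, 0.981, -0.0], [0.001, -0.0, -1.0]]
wrist_force: [-0.1, -0.4, 0.0]
gripper_width: 0.0006
grasp_force: 0.0
nest X,Y 0.09860562542695779 -3.205510975558254e-05 0.30687454767028355 [   9.   16.    4.    0.  -78. -110.]
```

```bash
python3 -m inch '[[[0,0,0,0.03,0],[0,0,0,0.05,0],[0,0,0,0.05,0],[0,0.01,0,0.05,0],[0,0.02,0,0.05,0],[0,0.03,0,0.05,0],[0,0.04,0,0.05,0],[0,0.053,0,0.05,0],[0,0.053,0,0.05,0]]]'
python3 - <<'E'
from h import *
from cell import get_state,eyes
a=np.radians(-11);ex=np.array([np.cos(a),np.sin(a)]);ey=np.array([-ex[1],ex[0]]);s=get_state()
c0=np.array([.49,-.0474]);v=s["position"][:2]-c0;print("nest X,Y",v@ex,v@ey,s["position"][2])
P=cloud(eyes.get_image("side"));X=(P[...,:2]-c0)@ex*1000;Y=(P[...,:2]-c0)@ey*1000;Z=P[...,2]*1000
m=(abs(Y)>25)&(abs(Y)<44)&(X>-70)&(X<90)&(Z>150)&(Z<290)
i=(X[m]<60);print(m.sum(),np.round([np.median(X[m][i]),np.median(Z[m][i]),X[m].min(),Z[m].max()],1))
E
```

```text
time: 14.35
position: [0.5333, -0.0557, 0.259]
ee_rot: [[-0.982, 0.191, 0.001], [0.191, 0.982, 0.001], [-0.001, 0.001, -1.0]]
wrist_force: [-1.3, 0.8, -0.2]
gripper_width: 0.0001
grasp_force: 0.0
nest X,Y 0.044064113012586614 6.158167710675187e-05 0.2589705488773864
85 [ 27.8 256.1  24.7 259.1]
```

```bash
python3 -m inch '[[[0,0.011,0,0.004,0],[0,0.022,0,0.01,0],[0,0.034,0,0.018,0],[0,0.046,0,0.028,0],[0,0.056,0,0.039,0],[0,0.067,0,0.051,0],[0,0.075,0,0.063,0],[0,0.082,0,0.077,0],[0,0.082,0,0.077,0],[0,0.082,0,0.077,0]]]'
cat >st.py <<'E'
from h import *
from cell import get_state,eyes
a=np.radians(-11);ex=np.array([np.cos(a),np.sin(a)]);ey=np.array([-ex[1],ex[0]]);s=get_state()
c0=np.array([.49,-.0474]);v=s["position"][:2]-c0;print("nest X,Y",v@ex,v@ey,s["position"][2])
for n in("side","top"):
    P=cloud(eyes.get_image(n));X=(P[...,:2]-c0)@ex*1000;Y=(P[...,:2]-c0)@ey*1000;Z=P[...,2]*1000
    m=(abs(Y)>25)&(abs(Y)<44)&(X>-75)&(X<25)&(Z>95)&(Z<225)
    if m.sum():print(n,m.sum(),np.round([np.median(X[m]),np.median(Z[m]),X[m].min(),Z[m].max()],1))
E
python3 st.py
```

```text
time: 15.23
position: [0.4553, -0.0404, 0.1805]
ee_rot: [[-0.982, 0.191, -0.0], [0.191, 0.982, -0.001], [0.0, -0.001, -1.0]]
wrist_force: [1.5, 0.2, -0.1]
gripper_width: 0.0002
grasp_force: 0.0
nest X,Y -0.03540772035531207 0.0002422273459275085 0.18051004548905594
side 83 [-48.5 173.4 -52.2 176.5]
```

```bash
python3 -m inch '[[[0,0.007,0,0.014,0],[0,0.0115,0,0.0285,0],[0,0.014,0,0.043,0],[0,0.0145,0,0.0575,0],[0,0.0145,0,0.0635,0],[0,0.0145,0,0.0635,0],[0,0.0145,0,0.0635,0]]]'; python3 st.py
```

```text
time: 15.92
position: [0.442, -0.0375, 0.1173]
ee_rot: [[-0.981, 0.192, 0.001], [0.192, 0.981, -0.0], [-0.001, 0.0, -1.0]]
wrist_force: [-0.8, -0.5, 0.2]
gripper_width: 0.0007
grasp_force: 0.0
nest X,Y -0.04902889932796075 0.0005463678905603909 0.11734458598835622
side 283 [-56.2 206.3 -75.  224.9]
```

```bash
python3 -m inch '[[[0,0,0,0.002,0],[0,0,0,0.004,0],[0,0,0,0.006,0],[0,0,0,0.006,0]]]'|sed -n '2p;4p'; python3 -m inch '[[[0,0,0,0.001,0],[0,0,0,0.002,0],[0,0,0,0.002,0]]]'|sed -n '2p;4p'; python3 -m inch '[[[0,0,0,0.001,0],[0,0,0,0.002,0],[0,0,0,0.002,0]]]'|sed -n '2p;4p'
```

```text
position: [0.4409, -0.0375, 0.1105]
wrist_force: [-0.2, -0.2, 1.0]
position: [0.4409, -0.0376, 0.1086]
wrist_force: [0.1, 0.3, -0.2]
position: [0.4411, -0.0376, 0.1067]
wrist_force: [1.2, -0.7, 0.8]
```

```bash
python3 -m inch '[[[0,0,0,0.001,0],[0,0,0,0.002,0],[0,0,0,0.002,0]]]'|sed -n '2p;4p'; python3 -m inch '[[[0,0,0,0.001,0],[0,0,0,0.002,0],[0,0,0,0.002,0]]]'|sed -n '2p;4p'
```

```text
position: [0.4412, -0.0376, 0.1048]
wrist_force: [-0.1, -0.4, 2.3]
position: [0.4414, -0.0376, 0.1029]
wrist_force: [0.0, -1.0, 4.5]
```

```bash
python3 -m inch '[[[0,0,0,0.001,0],[0,0,0,0.002,0],[0,0,0,0.002,0]]]'|sed -n '2p;4p'
```

```text
position: [0.4416, -0.0376, 0.1011]
wrist_force: [0.1, -0.8, 4.6]
```

```bash
python3 -m inch '[[[0,0,0,0.001,0],[0,0,0,0.0015,0],[0,0,0,0.0015,0],[0,0,0,0.0015,0]]]'|sed -n '2p;4p'
```

```text
position: [0.4417, -0.0376, 0.0998]
wrist_force: [-0.3, -1.4, 6.4]
```

```bash
python3 -m inch '[[[0,0,0,0,0],[0,0,0,0,0]]]'|sed -n '2p;4p'
```

```text
position: [0.4418, -0.0376, 0.0998]
wrist_force: [0.7, -1.5, 5.8]
```

The clamp is loaded at about 6 N. Now I lift straight off and check.

```bash
python3 -m inch '[[[0,0,0,-0.003,0],[0,0,0,-0.01,0],[0,0.005,0,-0.03,0],[0,0.02,0,-0.06,0],[0,0.05,0,-0.1,0],[0,0.09,0,-0.13,0],[0,0.1,0,-0.17,0],[0,0.1,0,-0.17,0],[0,0.1,0,-0.17,0],[0,0.1,0,-0.17,0]]]'|sed -n '1,2p;4p'
python3 - <<'E'
from h import *
from cell import eyes
a=np.radians(-11);ex=np.array([np.cos(a),np.sin(a)]);ey=np.array([-ex[1],ex[0]]);c0=np.array([.49,-.0474])
d=eyes.get_image("wrist");s=eyes.get_image("side")
for im in(d,s):
    P=cloud(im);X=(P[...,:2]-c0)@ex*1000;Y=(P[...,:2]-c0)@ey*1000;Z=P[...,2]*1000
    m=(abs(Y)>12)&(abs(Y)<44)&(X>-75)&(X<-40)&(Z>93)&(Z<180)
    if m.sum():print("bar",m.sum(),np.round([np.median(X[m]),np.percentile(Z[m],95)],1))
    m=(abs(Y)<14)&(abs(X)<30)&(Z>78)&(Z<84);print("top",m.sum(),np.median(Z[m]))
    m=(abs(Y)<27)&(abs(X)<37)&(Z>46)&(Z<58);print("plate",m.sum(),rect(P[m]) if m.sum()>5 else 0,np.median(Z[m]))
big=cv2.resize(s["pixels"][100:290,200:400,::-1],None,fx=3,fy=3);
cv2.imwrite("pics/f.png",np.hstack([cv2.resize(big,(400,380)),cv2.resize(d["pixels"][...,::-1],(400,380))]))
E
```

```text
time: 18.93
position: [0.3424, -0.018, 0.2696]
wrist_force: [-0.3, -1.0, -0.1]
top 0 nan
plate 0 0 nan
bar 130 [-56.5 102.4]
top 84 80.95382996942325
plate 203 (array([490.1, -47.4]), 70.8, 53.9, -11.2) 51.42859790936653
  return _methods._mean(a, axis=axis, dtype=dtype,
  ret = ret.dtype.type(ret / rcount)
```

View pics/f.png

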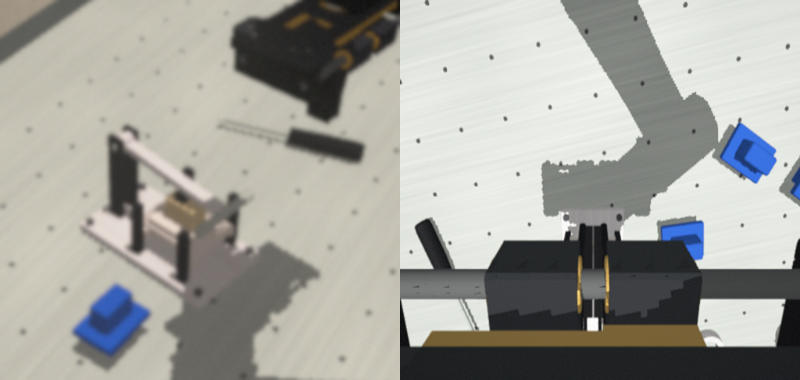

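The side view (left half) shows the clamp closed, its pad on the beige block at (185,210) and its bar at about (230,210), still where I pressed it. The robot is well clear.

```bash
python3 -c "
from cell import robot
print(robot.hand_in())"
```

```text
the job is handed in; nothing more can be done
None
```

I handed the job in at about 19 s; no verdict came back. The cartridge is seated on the post (pressed with about 15 N for 0.75 s, clamp open), the clamp is closed on it after a push of about 6 N on the bar, and the robot is clear of everything.

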